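# Set the running clearance of a disc clutch with its click-stop adjusting ring

### The arm

A 6-joint arm with a two-finger parallel gripper is mounted at the origin on a cart in front of the work surface, level with it; the furniture and walls round the work are solid. World frame = base frame: x ahead of the robot, y to its left, z up, the work surface at z = 0. Lengths are in mm, angles in rad, forces in N, time in s.
With the tool pointing down it reaches from about 350 to 725 mm from the base axis. Payload 4.3 kg.
Tool frame: the origin (TCP) lies at the very end of the fingers, on their centre line; the grasp point (between the pads) lies 19 mm behind it; z points along the fingers, y is the direction in which the jaws open and shut (so a half turn about z gives the same grasp; the last joint's range is limited). The gripper opens to 85 mm and grips with 20 to 120 N. Pads are 22 mm wide; open, the fingers measure 114 mm over their backs; the gripper's body (76 mm by 85 mm) begins 54 mm behind the grasp point. The pads swing forward as they close: fully open they stand 13 mm farther back than shut.
Start: joints at [1.221, 0.377, 0.081, 1.274, 0, 1.46], TCP at [136.572, 558.583, 231.329] pointing down, gripper open.
Joint ranges: [-2.72, 2.72], [-0.84, 1.66], [-1.02, 1.22], [-1.77, 2.12], [-1.37, 1.28], [-3.14, 3.14]. Speed limits (rad/s): [2.57, 2.57, 3.14, 3.14, 3.14, 3.14].

### API

Orientations are given as a unit quaternion [w, x, y, z].
In Python, from workcell import env, capture gives the robot as it stands.
- The arm moves only by the tool step_arm, never from a script. Its argument "moves" is a list that holds one entry, the list of rows, each a list of 7 numbers: the shift along the world's x, y, z in units of 25 mm (1.0 is 25 mm), then the turn, a rotation vector about the world's x, y, z in degrees, then the opening in per cent of the stroke, from 0 (shut) to 100 (fully open). In form: [[[dx, dy, dz, rx, ry, rz, grip], ...]]. A call has 1 to 12 rows; each row is the pose to reach, as a shift and turn from the pose commanded when the call began; what a row does not reach only later rows make up. A row lasts 1/8 s, in which the tool goes at most 62.5 mm and 10.7 degrees, less where a joint would pass 70% of its speed; a pose out of reach is approached as far as the arm can. A call with a gripper value outside its range is refused whole. The fingers move at their own pace and stop on an object; the grip force is fixed at half the most. Time passes only in rows, so rows that repeat a pose let the fingers close. It gives the time, the measured TCP pose, the force and the opening at its end, in the units of the state.
- env.observe(): the state, without advancing time (a new reading comes with each control period).
- capture(name): name is "side" or "top"; returns a dict with "pixels" (384x512x3 uint8, red, green, blue), "fx", "fy", "cx", "cy" (pixels), "k1" (the pictures are not rectified: a ray, as slopes to the right and down, at radius r is drawn at 1 + k1 r^2 times it, then the intrinsics apply), "world_to_cam" (4x4, takes a point from world to camera coordinates). Camera axes: x right, y down, z forward; pixel columns grow to the right and rows downward; lengths in mm; the calibration is good to about 2 mm. A picture is of the moment at which its call begins. There is no depth.
- env.sign_off(): hands the job in, once; it reports no verdict.
The state is a dict: "time": time; "joint_pos": joint angles; "joint_vel": joint speeds; "joint_torque": joint torques, N m; "tool_pos": TCP position; "eef_rot": TCP orientation; "force": force on the tool from outside, world axes, zero at the start; "moment": the same for the moment, N m; "width": finger opening in mm.
Only numpy, scipy, OpenCV 4.12 (cv2) and the standard library are available. Lean on these libraries where they do the work, as an engineer would, in place of code of your own. Each camera call takes 0.05 s, during which the arm holds its last target.

### The job

Set the running clearance of the disc clutch on the bench: turn its knurled adjusting ring clockwise until it just touches the lining inside - stop as soon as you feel it tighten, do not force it - then back it off three clicks. Swing the lock lever fully home between the ring's teeth, let go, and leave the things standing round it where they are.

Things in the scene. Friction and masses are not known exactly. Their poses are not given: they have to be found in the camera images.
- clutch: Disc clutch on a holding plate, fixed to the bench: aluminium plate 170 x 150 x 12 mm carrying a round aluminium housing 85 mm across with the toothed steel adjusting ring on top and the clutch disc with its lining hidden inside. Origin: on the vertical ring axis at bench height; z up, x and y along the plate's sides. The lock lever lies on its -x side.
- ring (a joint): Angle of the adjusting ring in rad about its vertical axis, growing clockwise seen from above (tightening, the ring sinks 0.75 mm a click). 24 clicks a turn: a spring-loaded roller drops between two teeth at each multiple of 0.2618 rad and holds the ring there. Range -0.6 to 2.4; starts within about one click of 0. Drag and clicks take up to about 0.08 N m. Turns only with the lock lever out.
- ring_top (a point): Centre of the adjusting ring's top face, on the ring axis, 98 mm above the bench at joint value 0, lower by 0.75 mm a click; turns with the ring, z up. Grip the ring on its knurled cylinder: 56 mm in diameter, from the top face down to 30 mm below it. The shaft end lies sunk inside the ring, below the top face.
- ring_teeth (a point): On the ring axis, at the middle height of the crown of 24 rounded teeth below the knurled part, 57.5 mm above the bench at joint value 0. The crown is 76 mm in diameter and 33 to 44 mm below the top face. The ring turns with this point's frame.
- ring_seat (a point): Centre of the ring's hidden lower face, on the ring axis, 39 mm above the bench at joint value 0. It meets the lining between ring angles 0.9 and 1.5 rad; where differs with wear and can only be felt. Then turning takes about 0.02 N m more per N of thrust: 10 N a third of a click on, 30 N (which marks the lining) at half a click. Fingers gripping with only 5 to 8 N slip on the ring before that.
- click_plunger (a point): Top of the small aluminium block, 14 x 22 mm, that holds the spring plunger against the teeth; 63 mm above the bench, 55 mm from the ring axis. Fixed to the plate.
- lock_lever (a joint): Angle of the lock lever in rad: about 0 = swung out, 0.5 = home with its nose between two teeth, holding the ring. It swings about a vertical pivot, counter-clockwise seen from above towards home, stays where it is left and needs about 0.05 N m. If the ring does not rest in a click the nose strikes a tooth and stops near 0.42.
- lock_pivot (a point): Pivot of the lock lever, on its vertical axis, 57.5 mm above the bench, at x = -46, y = +46 mm in the frame of clutch.
- lock_handle (a point): Centre of the top of the lock lever's upright black handle pin, 90 mm above the bench; the pin is 13 mm in diameter and reaches 30 mm down to the lever bar (54 to 61 mm above the bench). 91 mm from the pivot. Lever home it is at x = -58, y = -44 mm in the frame of clutch; swung out at about x = -100, y = -27 mm.
- nut_jar: Small white jar with a ribbed screw lid, 44 mm across, 61 mm high, standing loose left of the clutch; origin at the centre of its underside. Not to be moved.
- threadlock_bottle: Small adhesive bottle, 29 mm across, 96 mm high, standing loose right of the clutch; origin at the centre of its underside. Not to be moved.
- loupe: Black inspection loupe, 37 mm across, 38 mm high, standing loose right of the clutch; origin at the centre of its underside. Not to be moved.

How it is judged:
By the outcome, as a careful person would: the job done as asked, in the order asked, and still so for the second after the job is handed in, with the robot touching nothing.
It also fails if it takes over 58 s, if anything falls off the work surface, if the arm or the gripper's body presses on something with over 40 N, if the wrist force passes 120 N, or if a joint passes its speed limit or range.

## Working session

There is one attempt and no reset: what is moved stays moved. The work goes in short steps, Python scripts to look and compute and a tool call to move; the robot and the scene stay as the last step left them, time stands still between calls to the robot, and variables do not carry over. Pictures are saved under pics/ and viewed, and the job is handed in when it is done.

Besides the shell and the picture viewer there is one more tool, called after "Call:" as a command line: name --argument value ..., lists and objects as JSON in quotes. step_arm: Moves the arm, as the interface text tells. Its arguments: {"type":"object","properties":{"moves":{"type":"array","items":{"type":"array","items":{"type":"array","items":{"type":"number"}}}}},"required":["moves"]}

```bash
ls; mkdir -p pics; python3 - <<'E'
from workcell import env,capture
import cv2,numpy as np
for n in("top","side"):
    c=capture(n); cv2.imwrite(f"pics/{n}0.png",c["pixels"][:,:,::-1]); print(n,c["fx"],c["fy"],c["cx"],c["cy"],c["k1"]); print(np.round(c["world_to_cam"],4).tolist())
print(env.observe())
E
```

```text
pics
top 432.82202024915534 432.82202024915534 254.45843272280229 195.0957520092916 -0.002156971684843022
[[-0.0269, -0.9994, -0.0198, 10.6576], [-0.9925, 0.0291, -0.1191, 523.7708], [0.1196, 0.0164, -0.9927, 1009.2056], [0.0, 0.0, 0.0, 1.0]]
side 349.2416207722312 349.2416207722312 256.0758723040725 194.99935172410198 -0.04500874818914111
[[0.9994, 0.0359, -0.0028, -526.8142], [0.0163, -0.5211, -0.8534, 47.4042], [-0.0321, 0.8528, -0.5213, 911.5671], [0.0, 0.0, 0.0, 1.0]]
{'time': 0.1, 'joint_pos': array([ 1.22069546e+00,  3.78012211e-01,  7.97640179e-02,  1.27437450e+00,
       -1.60468666e-05,  1.46047996e+00]), 'joint_vel': array([-1.04490212e-03, -2.23227157e-03,  2.64762040e-03,  3.97720971e-05,
       -1.02787407e-03,  9.32745224e-04]), 'joint_torque': array([ 1.83432780e-04, -4.64695680e+01,  2.70581836e+01,  1.20437794e-02,
       -1.40713587e-04,  1.03154485e-05]), 'tool_pos': array([136.36772265, 558.00165974, 230.44335949]), 'eef_rot': array([-2.00559101e-04,  1.19605172e-01,  9.92821116e-01, -8.90923713e-04]), 'force': array([-0.13271066, -0.12848521,  0.33294868]), 'moment': array([-0.00231334, -0.02495651, -0.01061655]), 'width': 85.26419512243412}
```

View pics/top0.png

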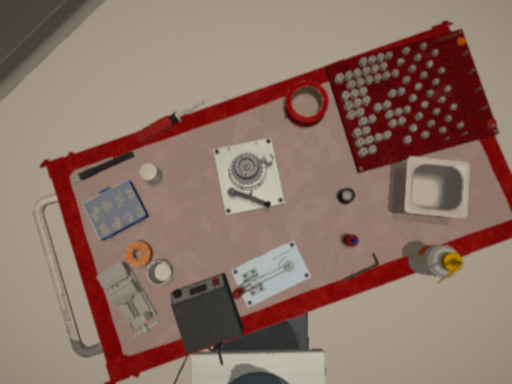

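View pics/side0.png

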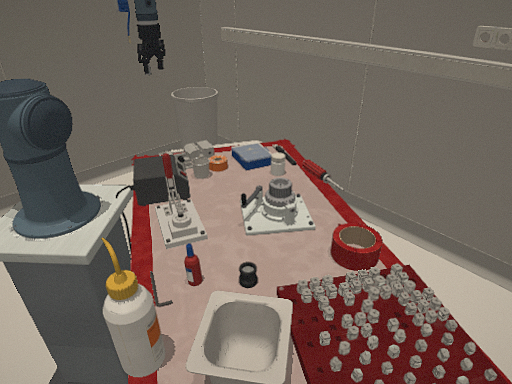

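The top view shows the clutch at about (247,172), its lever on the robot side at (248,197), and the click plunger at about (268,160). In the side view the ring is at (280,185) and the handle at (244,200). I'll zoom in next.

```bash
cat > h.py <<'E'
import numpy as np,cv2
from workcell import env,capture
def proj(c,P):
    P=np.atleast_2d(np.asarray(P,float)); q=(np.asarray(c["world_to_cam"])@np.c_[P,np.ones(len(P))].T)[:3]
    s=q[:2]/q[2]; s=s*(1+c["k1"]*(s**2).sum(0))
    return np.c_[c["fx"]*s[0]+c["cx"],c["fy"]*s[1]+c["cy"]]
def unproj(c,uv,z):
    d=np.array([(uv[0]-c["cx"])/c["fx"],(uv[1]-c["cy"])/c["fy"]]); s=d.copy()
    for _ in range(10): s=d/(1+c["k1"]*(s@s))
    T=np.asarray(c["world_to_cam"]); R=T[:3,:3]; o=-R.T@T[:3,3]; v=R.T@np.r_[s,1]
    return o+v*(z-o[2])/v[2]
def crop(c,name,x0,y0,w,h,k):
    im=c["pixels"][y0:y0+h,x0:x0+w,::-1]; cv2.imwrite(f"pics/{name}.png",cv2.resize(im,None,fx=k,fy=k,interpolation=cv2.INTER_CUBIC))
E
python3 - <<'E'
from h import *
c=capture("top"); crop(c,"topz",205,130,90,90,6)
c=capture("side"); crop(c,"sidez",230,165,95,75,8)
E
```

```text
(no output)
```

View pics/topz.png

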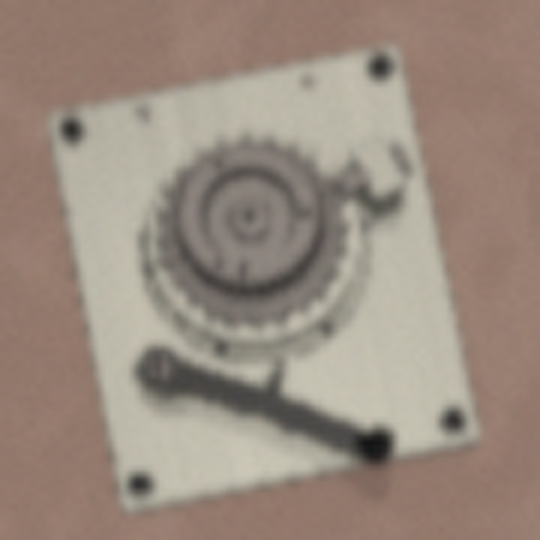

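View pics/sidez.png

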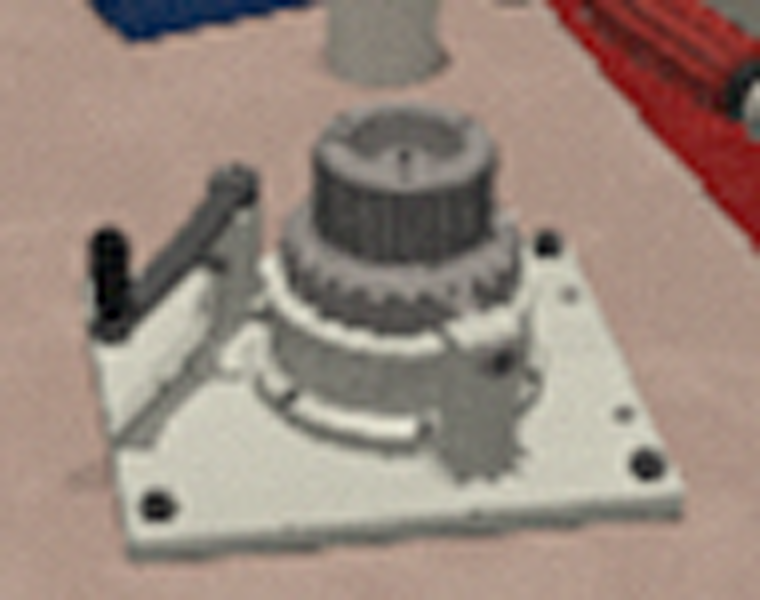

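```bash
python3 - <<'E'
from h import *
from scipy.optimize import least_squares
ct=capture("top"); cs=capture("side")
ut=lambda p:np.array([(p[0]+.5)/6-.5+205,(p[1]+.5)/6-.5+130])
us=lambda p:np.array([(p[0]+.5)/8-.5+230,(p[1]+.5)/8-.5+165])
# top plate corners: TL=(+x,+y) TR=(+x,-y) BR BL
cor=[(85,75,12),(85,-75,12),(-85,-75,12),(-85,75,12)]
obs=[(ct,ut(p),q) for p,q in zip([(50,112),(395,44),(480,440),(127,510)],cor)]
obs+=[(ct,ut((251,219)),(0,0,98)),(ct,ut((158,370)),(-46,46,61)),
 (cs,us((128,545)),(-85,-75,12)),(cs,us((683,495)),(85,-75,12)),(cs,us((405,150)),(0,0,98)),(cs,us((234,185)),(-46,46,61))]
for uv,z in((ut((251,219)),98),(ut((375,442)),90)): print(unproj(ct,uv,z))
print(unproj(cs,us((405,150)),98),unproj(cs,us((109,238)),90))
def W(p,q):
    c,s=np.cos(p[2]),np.sin(p[2]); return [p[0]+c*q[0]-s*q[1],p[1]+s*q[0]+c*q[1],q[2]]
def dims(swap):
    def f(p): return np.concatenate([proj(c,W(p,q))[0]-uv for c,uv,q in obs])
    return least_squares(f,[500,0,0.2],loss="soft_l1")
r=dims(0); print(r.x,np.round(r.fun.reshape(-1,2),2))
for q in((-100,-27,90),(-58,-44,90),(0,0,98),(-46,46,57.5)):print(q,np.round(W(r.x,q),1),proj(ct,W(r.x,q)))
c,s=np.cos(r.x[2]),np.sin(r.x[2])
h=unproj(ct,ut((375,442)),90)[:2]-r.x[:2];print("handle in clutch",c*h[0]+s*h[1],-s*h[0]+c*h[1])
E
```

```text
[582.63335508  11.27679117  98.        ]
[497.40282345 -33.08590581  90.        ]
[585.66435488   3.07626757  98.        ] [498.61251688 -37.70444113  90.        ]
[5.78311291e+02 9.81301493e+00 1.55961171e-01] [[-0.33 -1.62]
 [ 1.45 -1.29]
 [ 0.28 -0.48]
 [-1.31 -0.91]
 [ 0.69  1.86]
 [ 0.97  2.2 ]
 [ 0.35 -1.3 ]
 [ 1.23 -0.4 ]
 [-3.09 -1.41]
 [-2.69 -0.85]]
(-100, -27, 90) [483.7 -32.4  90. ] [[266.96047121 209.28786063]]
(-58, -44, 90) [527.8 -42.7  90. ] [[270.89442843 189.7835623 ]]
(0, 0, 98) [578.3   9.8  98. ] [[247.10888012 167.9406043 ]]
(-46, 46, 57.5) [525.7  48.1  57.5] [[231.99427218 193.63165415]]
handle in clutch -86.58993179269709 -29.810757141751104
```

```bash
cat >> h.py <<'E'
def W(p,q):
    c,s=np.cos(p[2]),np.sin(p[2]); q=np.atleast_2d(np.asarray(q,float)); return np.c_[p[0]+c*q[:,0]-s*q[:,1],p[1]+s*q[:,0]+c*q[:,1],q[:,2]]
def circ(r,z,n=60):
    a=np.linspace(0,2*np.pi,n); return np.c_[r*np.cos(a),r*np.sin(a),0*a+z]
def overlay(c,name,p,x0,y0,w,h,k,th=0.07):
    im=cv2.resize(c["pixels"][y0:y0+h,x0:x0+w,::-1],None,fx=k,fy=k,interpolation=cv2.INTER_CUBIC)
    def dr(P,col,cl=True):
        uv=(proj(c,W(p,P))-[x0,y0]+.5)*k-.5
        cv2.polylines(im,[np.round(uv).astype(int)],cl,col,1,cv2.LINE_AA)
    for z in(0,12): dr([(85,75,z),(85,-75,z),(-85,-75,z),(-85,75,z)],(0,0,255))
    dr(circ(28,98),(0,255,0)); dr(circ(38,65),(255,255,0)); dr(circ(28,68),(0,255,0))
    a=np.array([-46,46,0.]); 
    dr(circ(6.5,90)+[-97,-29,0],(255,0,255)); dr(circ(8,61)+a,(255,0,0))
    dr([(-46,46,61),(-97,-29,61)],(255,0,0),False)
    cv2.imwrite(f"pics/{name}.png",im)
E
python3 - <<'E'
from h import *
p=[581,10,.16]
overlay(capture("top"),"ot1",p,205,130,95,95,6); overlay(capture("side"),"os1",p,230,165,95,75,8)
E
```

```text
(no output)
```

View pics/ot1.png

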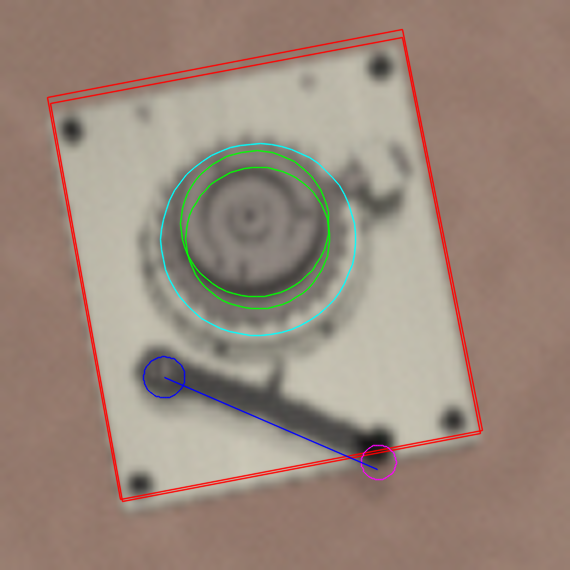

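View pics/os1.png

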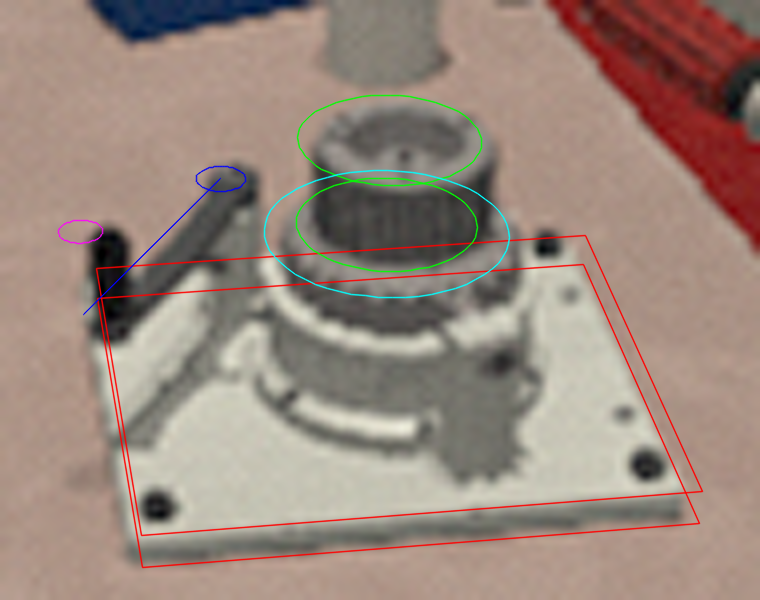

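```bash
python3 - <<'E'
from h import *
from scipy.optimize import least_squares
ct=capture("top"); cs=capture("side")
ut=lambda p:np.array([(p[0]+.5)/6-.5+205,(p[1]+.5)/6-.5+130])
us=lambda p:np.array([(p[0]+.5)/8-.5+230,(p[1]+.5)/8-.5+165])
plate=[(ct,ut(p),q) for p,q in zip([(50,112),(395,44),(480,440),(127,510)],[(85,75,12),(85,-75,12),(-85,-75,12),(-85,75,12)])]+[(cs,us((128,543)),(-85,-75,12)),(cs,us((681,493)),(85,-75,12)),(cs,us((585,248)),(85,75,12))]
rest=[(ct,ut((251,218)),(0,0,98)),(ct,ut((160,368)),(-46,46,61)),(ct,ut((252,233)),(0,0,65)),
(cs,us((405,147)),(0,0,98)),(cs,us((237,183)),(-46,46,61)),(cs,us((404,240)),(0,0,65))]
def f(p):
    o=np.r_[p[3:5],0]; d={id(ct):p[5:7],id(cs):p[7:9]}
    r=[proj(c,W(p,q+o))[0]+d[id(c)]-uv for c,uv,q in plate]+[proj(c,W(p,q))[0]+d[id(c)]-uv for c,uv,q in rest]
    return np.r_[np.concatenate(r)/.4,p[5:9]/.8]
r=least_squares(f,[580,8,.16,0,0,0,0,0,0]); print(np.round(r.x,3)); print(np.round(r.fun[:-4].reshape(-1,2)*.4,2))
p=r.x[:3]
overlay(ct,"ot2",p,205,130,95,95,6); overlay(cs,"os2",p,230,165,95,75,8)
def toC(h):
    c,s=np.cos(p[2]),np.sin(p[2]); h=h[:2]-p[:2]; return c*h[0]+s*h[1],-s*h[0]+c*h[1]
print(toC(unproj(ct,ut((378,440))-r.x[5:7],90)),toC(unproj(cs,us((109,238))-r.x[7:9],90)))
E
```

```text
[ 5.84143e+02  1.15360e+01  1.62000e-01 -8.55900e+00 -5.00000e-02
  2.50000e-02  1.06000e-01  7.38000e-01  1.07300e+00]
[[-0.56 -0.28]
 [ 1.16 -0.29]
 [ 0.38  0.48]
 [-1.16  0.4 ]
 [ 0.19  0.04]
 [ 1.24  0.7 ]
 [-1.25 -0.65]
 [-0.11 -0.38]
 [ 0.    0.28]
 [ 0.27 -0.25]
 [ 0.03 -0.27]
 [-0.14  0.23]
 [-0.27 -0.31]]
(np.float64(-92.01222697441514), np.float64(-31.33000575763638)) (np.float64(-93.60336397747562), np.float64(-29.77610672434601))
```

View pics/ot2.png

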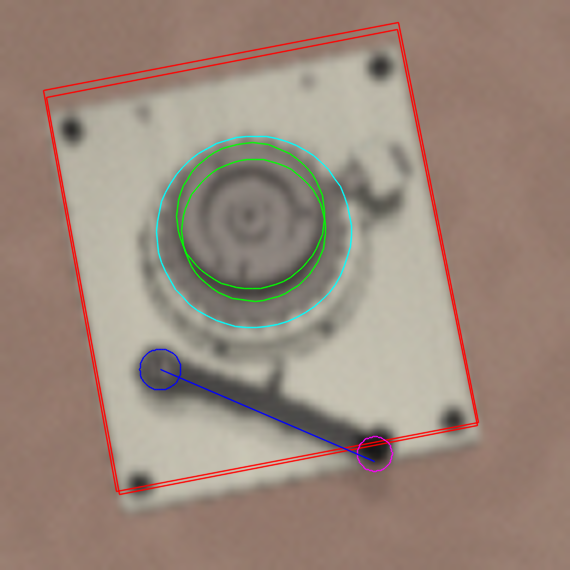

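View pics/os2.png

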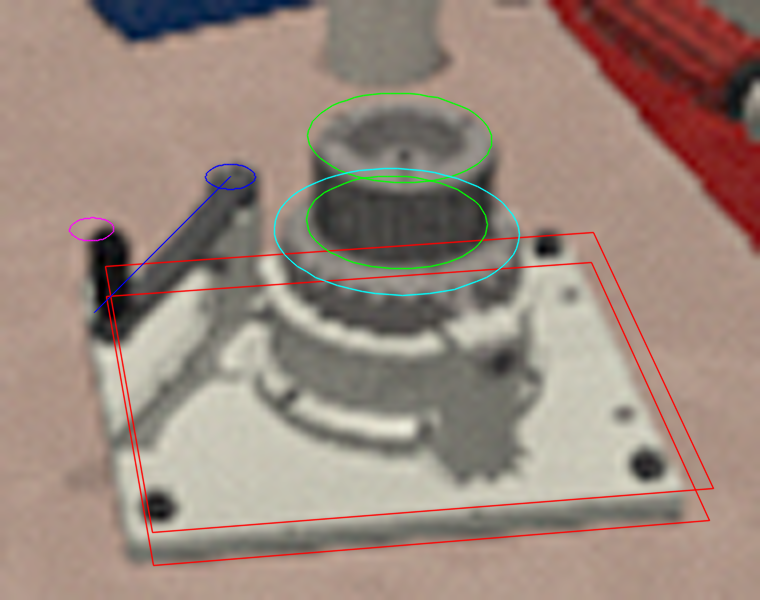

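The ring axis is at about (584, 11.4), yaw 0.16 rad. The handle is at about (497, -34), and both cameras agree to about 2 mm. I'll carry the tool over above the ring.

Call:
step_arm --moves '[[[1.5,-1.8,0,0,0,1,100],[3,-3.6,0,0,0,2,100],[4.5,-5.5,0,0,0,3.5,100],[6,-7.3,0,0,0,4.5,100],[7.5,-9.1,0,0,0,6,100],[9,-11,0,0,0,7,100],[10.5,-12.8,0,0,0,8,100],[12,-14.6,0,0,0,9.5,100],[13.5,-16.5,0,0,0,10.5,100],[15,-18.3,0,0,0,11.5,100],[16.5,-20.1,0,0,0,12.7,100],[17.9,-21.9,0,0,0,13.7,100]]]'

```text
time: 2.0
tool_pos: [585.3, 9.4, 231.5]
eef_rot: [0.0, 0.0, 1.0, 0.0]
force: [0.6, 0.1, 1.7]
width: 85.6
```

Call:
step_arm --moves '[[[0,0,-1,0,0,0,100],[0,0,-2,0,0,0,100],[0,0,-3.2,0,0,0,100],[0,0,-3.2,0,0,0,100]]]'

```text
time: 2.5
tool_pos: [581.9, 11.2, 149.0]
eef_rot: [-0.003, 0.0, 1.0, 0.0]
force: [0.2, 0.2, 0.5]
width: 85.3
```

```bash
python3 - <<'E'
from h import *
p=[584.1,11.4,.162]
overlay(capture("top"),"ot3",p,205,130,95,95,6); overlay(capture("side"),"os3",p,230,135,95,100,6)
s=env.observe();print({k:np.round(v,3) for k,v in s.items()})
E
```

```text
{'time': np.float64(2.6), 'joint_pos': array([-0.09 ,  0.428, -0.05 ,  1.093,  0.   , -0.089]), 'joint_vel': array([ 0.   , -0.013,  0.027, -0.   ,  0.   , -0.   ]), 'joint_torque': array([-5.6000e-02, -4.6536e+01,  2.5098e+01,  2.0000e-02, -3.0000e-03,
        0.0000e+00]), 'tool_pos': array([584.152,  11.101, 151.973]), 'eef_rot': array([0., 0., 1., 0.]), 'force': array([ 0.37 ,  0.617, -0.7  ]), 'moment': array([-0.023,  0.003, -0.036]), 'width': np.float64(85.498)}
```

View pics/os3.png

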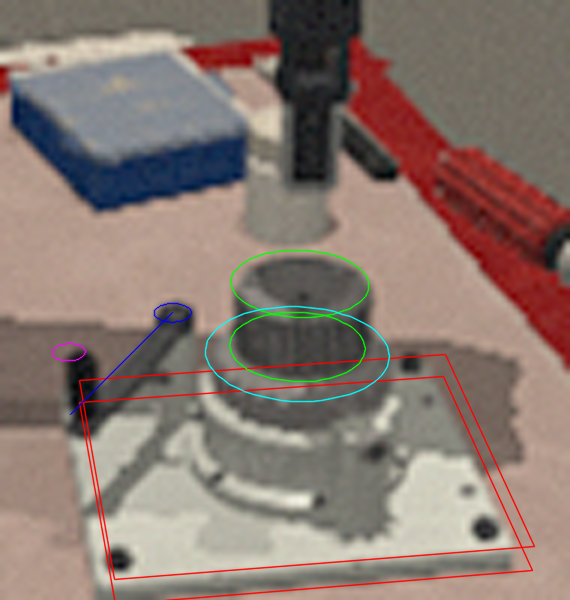

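```bash
python3 - <<'E'
from h import *
c=capture("side")
for P in([584.15,-32,165],[584.15,-46,165],[584.1,11.4,98]): print(P,(proj(c,P)-[230,135]+.5)*6-.5)
E
```

```text
[584.15, -32, 165] [[307.64593658 181.99611001]]
[584.15, -46, 165] [[308.59480016 199.08356553]]
[584.1, 11.4, 98] [[299.29933664 282.22957204]]
```

The finger and the ring show the same small offset in the side view, so the alignment holds. I'll descend, take a first grip to centre in y, and read the force.

Call:
step_arm --moves '[[[0,0,-1.5,0,0,0,100],[0,0,-2.6,0,0,0,100],[0,0,-3.2,0,0,0,100],[0,0,-3.2,0,0,0,100],[0,0,-3.2,0,0,0,75],[0,0,-3.2,0,0,0,68],[0,0,-3.2,0,0,0,66],[0,0,-3.2,0,0,0,64]]]'

```text
time: 3.65
tool_pos: [585.1, 11.8, 72.6]
eef_rot: [0.001, 0.0, 1.0, 0.001]
force: [0.2, 2.8, 5.9]
width: 55.1
```

```bash
cat > st.py <<'E'
from workcell import env
import numpy as np
s=env.observe();print({k:np.round(s[k],3).tolist() for k in("time","tool_pos","eef_rot","force","moment","width")}, "j6",round(float(s["joint_pos"][5]),4),"t6",round(float(s["joint_torque"][5]),3))
E
python3 st.py
```

```text
{'time': 3.65, 'tool_pos': [585.084, 11.831, 72.603], 'eef_rot': [0.001, 0.0, 1.0, 0.001], 'force': [0.201, 2.835, 5.873], 'moment': [0.652, 0.072, -0.008], 'width': 55.061} j6 -0.0889 t6 -0.027
```

Call:
step_arm --moves '[[[0,0,0,0,0,0,55],[0,0,0,0,0,0,40],[0,0,0,0,0,0,40]]]'

```text
time: 4.03
tool_pos: [585.1, 11.9, 72.8]
eef_rot: [0.001, 0.0, 1.0, 0.001]
force: [-1.4, 3.2, 7.1]
width: 54.5
```

```bash
python3 st.py; python3 st.py
```

```text
{'time': 4.025, 'tool_pos': [585.066, 11.851, 72.836], 'eef_rot': [0.001, 0.0, 1.0, 0.001], 'force': [-1.406, 3.246, 7.088], 'moment': [0.691, 0.198, -0.039], 'width': 54.511} j6 -0.0889 t6 -0.03
{'time': 4.025, 'tool_pos': [585.066, 11.851, 72.836], 'eef_rot': [0.001, 0.0, 1.0, 0.001], 'force': [-1.406, 3.246, 7.088], 'moment': [0.691, 0.198, -0.039], 'width': 54.511} j6 -0.0889 t6 -0.03
```

Call:
step_arm --moves '[[[0,0.03,0,0,0,0,85],[0,0.03,0,0,0,0,85],[0,0.03,0,0,0,10,85],[0,0.03,0,0,0,20,85],[0,0.03,0,0,0,30,85],[0,0.03,0,0,0,40,85],[0,0.03,0,0,0,50,85],[0,0.03,0,0,0,60,85],[0,0.03,0,0,0,70,85],[0,0.03,0,0,0,80,85],[0,0.03,0,0,0,90,85],[0,0.03,0,0,0,90,85]]]'

```text
time: 5.52
tool_pos: [583.8, 11.6, 71.0]
eef_rot: [-0.0, -0.706, 0.708, 0.0]
force: [0.1, 0.4, 0.4]
width: 72.6
```

Call:
step_arm --moves '[[[0,0,0,0,0,0,70],[0,0,0,0,0,0,66],[0,0,0,0,0,0,62],[0,0,0,0,0,0,50],[0,0,0,0,0,0,40],[0,0,0,0,0,0,40]]]'

```text
time: 6.28
tool_pos: [584.2, 11.7, 71.8]
eef_rot: [0.0, -0.707, 0.707, -0.0]
force: [-2.6, 0.4, 5.3]
width: 54.2
```

```bash
python3 st.py; python3 - <<'E'
from h import *
p=[584.1,11.4,.162]
overlay(capture("side"),"os4",p,230,135,95,100,6)
overlay(capture("top"),"ot4",p,205,130,95,95,6)
E
```

```text
{'time': 6.275, 'tool_pos': [584.245, 11.75, 71.772], 'eef_rot': [0.0, -0.707, 0.707, -0.0], 'force': [-2.571, 0.441, 5.336], 'moment': [-0.056, 0.409, -0.068], 'width': 54.17} j6 -1.6582 t6 -0.046
```

View pics/os4.png

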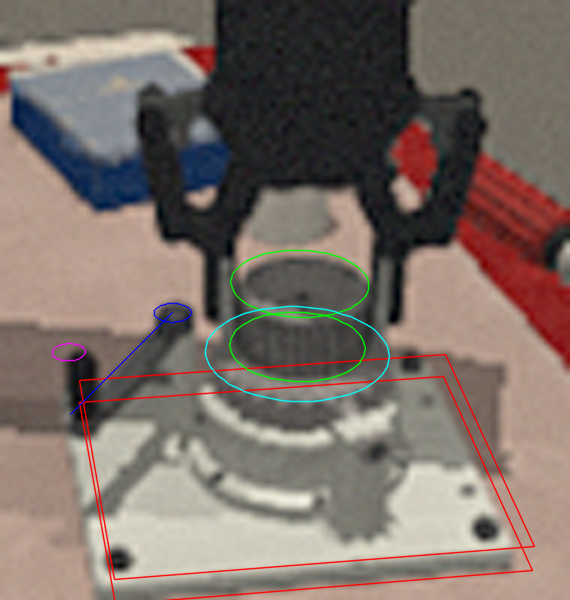

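Centred and gripped. I'll start turning clockwise (negative rz), following the sink of 0.002 units per degree.

Call:
step_arm --moves '[[[-0.02,0,0,0,0,-3,40],[-0.02,0,-0.01,0,0,-6,40],[-0.02,0,-0.02,0,0,-10,40]]]'

```text
time: 6.75
tool_pos: [584.2, 11.8, 71.2]
eef_rot: [0.0, -0.642, 0.767, -0.0]
force: [-0.2, -0.7, 5.3]
width: 54.4
```

```bash
python3 st.py
```

```text
{'time': 6.75, 'tool_pos': [584.15, 11.783, 71.234], 'eef_rot': [0.0, -0.642, 0.767, -0.0], 'force': [-0.188, -0.694, 5.348], 'moment': [0.023, 0.189, -0.034], 'width': 54.363} j6 -1.4817 t6 -0.497
```

Call:
step_arm --moves '[[[0,0,0,0,0,-3,40],[0,0,-0.01,0,0,-5,40]]]'

```text
time: 7.0
tool_pos: [584.2, 11.8, 71.0]
eef_rot: [0.0, -0.608, 0.794, -0.0]
force: [-0.5, 0.7, 6.4]
width: 54.3
```

```bash
python3 st.py
```

```text
{'time': 7.0, 'tool_pos': [584.155, 11.787, 70.985], 'eef_rot': [0.0, -0.608, 0.794, -0.0], 'force': [-0.538, 0.691, 6.357], 'moment': [0.044, 0.192, -0.022], 'width': 54.316} j6 -1.3953 t6 -0.192
```

Call:
step_arm --moves '[[[0,0,0,0,0,-3,40],[0,0,-0.01,0,0,-5,40]]]'

```text
time: 7.25
tool_pos: [584.2, 11.8, 70.7]
eef_rot: [0.0, -0.573, 0.82, -0.0]
force: [-0.0, 0.0, 6.1]
width: 53.8
```

```bash
python3 st.py
```

```text
{'time': 7.25, 'tool_pos': [584.172, 11.79, 70.727], 'eef_rot': [0.0, -0.573, 0.82, -0.0], 'force': [-0.039, 0.033, 6.125], 'moment': [-0.011, 0.197, 0.063], 'width': 53.756} j6 -1.3081 t6 -0.176
```

Call:
step_arm --moves '[[[0,0,0,0,0,-3,40],[0,0,-0.01,0,0,-5,40]]]'

```text
time: 7.5
tool_pos: [584.1, 11.8, 70.5]
eef_rot: [0.0, -0.536, 0.844, -0.0]
force: [-0.5, 0.2, 5.4]
width: 54.2
```

```bash
python3 st.py
```

```text
{'time': 7.5, 'tool_pos': [584.138, 11.795, 70.48], 'eef_rot': [0.0, -0.536, 0.844, -0.0], 'force': [-0.508, 0.217, 5.364], 'moment': [-0.036, 0.15, -0.013], 'width': 54.196} j6 -1.2207 t6 -0.222
```

Call:
step_arm --moves '[[[0,0,0,0,0,-3,40],[0,0,-0.01,0,0,-5,40]]]'

```text
time: 7.75
tool_pos: [584.1, 11.8, 70.3]
eef_rot: [0.0, -0.499, 0.867, -0.0]
force: [0.2, -0.5, 5.6]
width: 54.5
```

```bash
python3 st.py
```

```text
{'time': 7.75, 'tool_pos': [584.132, 11.812, 70.258], 'eef_rot': [0.0, -0.499, 0.867, -0.0], 'force': [0.182, -0.53, 5.601], 'moment': [-0.038, 0.056, -0.008], 'width': 54.506} j6 -1.1335 t6 -0.199
```

Call:
step_arm --moves '[[[0,0,-0.005,0,0,-2.5,40],[0,0,-0.01,0,0,-5,40]]]'

```text
time: 8.0
tool_pos: [584.1, 11.8, 70.0]
eef_rot: [0.0, -0.461, 0.888, -0.0]
force: [-0.3, 0.1, 6.1]
width: 54.5
```

```bash
python3 st.py; python3 - <<'E'
from h import *
crop(capture("side"),"s5",250,155,60,60,10)
E
```

```text
{'time': 8.0, 'tool_pos': [584.111, 11.81, 69.979], 'eef_rot': [0.0, -0.461, 0.888, -0.0], 'force': [-0.342, 0.089, 6.104], 'moment': [-0.031, 0.108, 0.07], 'width': 54.46} j6 -1.0462 t6 -0.254
```

View pics/s5.png

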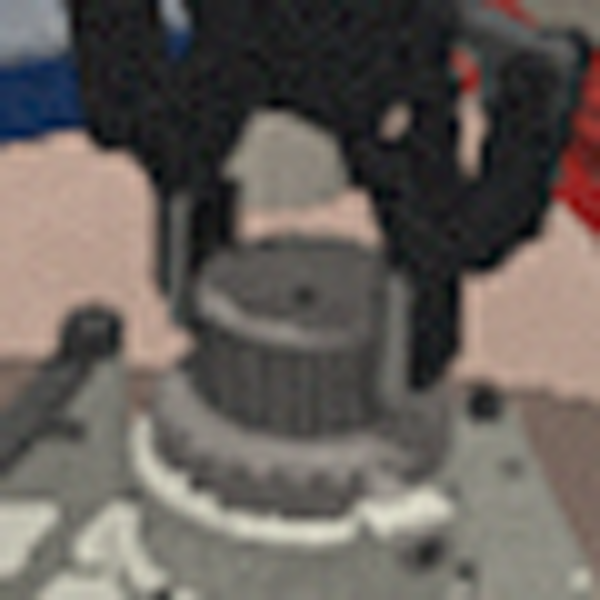

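Call:
step_arm --moves '[[[0,0,-0.004,0,0,-2,40],[0,0,-0.004,0,0,-2,40]]]'

```text
time: 8.3
tool_pos: [584.1, 11.8, 69.9]
eef_rot: [0.0, -0.446, 0.895, -0.0]
force: [-0.2, 0.4, 6.4]
width: 54.2
```

```bash
python3 st.py
```

```text
{'time': 8.3, 'tool_pos': [584.107, 11.796, 69.878], 'eef_rot': [0.0, -0.446, 0.895, -0.0], 'force': [-0.161, 0.396, 6.382], 'moment': [0.045, 0.034, -0.006], 'width': 54.212} j6 -1.0123 t6 0.008
```

Call:
step_arm --moves '[[[0,0,-0.004,0,0,-2,40],[0,0,-0.004,0,0,-2,40]]]'

```text
time: 8.55
tool_pos: [584.1, 11.8, 69.8]
eef_rot: [0.0, -0.43, 0.903, -0.0]
force: [-0.3, -0.9, 5.8]
width: 54.3
```

```bash
python3 st.py
```

```text
{'time': 8.55, 'tool_pos': [584.084, 11.8, 69.797], 'eef_rot': [0.0, -0.43, 0.903, -0.0], 'force': [-0.256, -0.917, 5.756], 'moment': [0.025, 0.02, -0.017], 'width': 54.339} j6 -0.9774 t6 -0.01
```

Call:
step_arm --moves '[[[0,0,-0.004,0,0,-2,40],[0,0,-0.004,0,0,-2,40]]]'

```text
time: 8.8
tool_pos: [584.1, 11.8, 69.7]
eef_rot: [0.001, -0.414, 0.91, -0.0]
force: [-0.2, 0.0, 4.7]
width: 54.4
```

```bash
python3 st.py
```

```text
{'time': 8.8, 'tool_pos': [584.113, 11.816, 69.716], 'eef_rot': [0.001, -0.414, 0.91, -0.0], 'force': [-0.215, 0.002, 4.702], 'moment': [-0.031, 0.02, -0.086], 'width': 54.443} j6 -0.9425 t6 -0.032
```

The side view shows the fingers at (195,270) and (400,320) gripping the ring, which is turning with the hand. No tightening so far.

Call:
step_arm --moves '[[[0,0,-0.004,0,0,-2,40],[0,0,-0.004,0,0,-2,40]]]'

```text
time: 9.05
tool_pos: [584.1, 11.8, 69.6]
eef_rot: [0.0, -0.398, 0.917, -0.0]
force: [0.8, 0.1, 5.0]
width: 53.6
```

```bash
python3 st.py
```

```text
{'time': 9.05, 'tool_pos': [584.065, 11.808, 69.589], 'eef_rot': [0.0, -0.398, 0.917, -0.0], 'force': [0.808, 0.089, 5.029], 'moment': [0.014, 0.043, -0.089], 'width': 53.627} j6 -0.9075 t6 -0.048
```

Call:
step_arm --moves '[[[0,0,-0.004,0,0,-2,40],[0,0,-0.004,0,0,-2,40]]]'

```text
time: 9.3
tool_pos: [584.1, 11.8, 69.5]
eef_rot: [0.0, -0.382, 0.924, -0.0]
force: [0.3, 0.0, 5.5]
width: 54.2
```

```bash
python3 st.py
```

```text
{'time': 9.3, 'tool_pos': [584.065, 11.825, 69.478], 'eef_rot': [0.0, -0.382, 0.924, -0.0], 'force': [0.326, 0.004, 5.505], 'moment': [-0.01, 0.073, -0.043], 'width': 54.202} j6 -0.8727 t6 0.003
```

Call:
step_arm --moves '[[[0,0,-0.004,0,0,-2,40],[0,0,-0.004,0,0,-2,40]]]'

```text
time: 9.55
tool_pos: [584.1, 11.8, 69.4]
eef_rot: [0.001, -0.366, 0.931, -0.0]
force: [0.8, 0.0, 5.5]
width: 54.2
```

```bash
python3 st.py
```

```text
{'time': 9.55, 'tool_pos': [584.082, 11.83, 69.393], 'eef_rot': [0.001, -0.366, 0.931, -0.0], 'force': [0.824, 0.006, 5.489], 'moment': [-0.015, 0.019, 0.021], 'width': 54.178} j6 -0.838 t6 0.057
```

Call:
step_arm --moves '[[[0,0,-0.004,0,0,-2,40],[0,0,-0.004,0,0,-2,40]]]'

```text
time: 9.8
tool_pos: [584.1, 11.8, 69.3]
eef_rot: [0.001, -0.35, 0.937, -0.0]
force: [0.6, -1.0, 6.7]
width: 54.5
```

```bash
python3 st.py
```

```text
{'time': 9.8, 'tool_pos': [584.106, 11.814, 69.301], 'eef_rot': [0.001, -0.35, 0.937, -0.0], 'force': [0.616, -1.04, 6.697], 'moment': [0.022, 0.015, 0.014], 'width': 54.546} j6 -0.803 t6 0.038
```

The joint-6 torque shows the clicks cleanly, with a notch at 45°, as expected for 3 clicks from the start. Positive means resistance.

Call:
step_arm --moves '[[[0,0,-0.004,0,0,-2,40],[0,0,-0.004,0,0,-2,40]]]'

```text
time: 10.05
tool_pos: [584.1, 11.8, 69.2]
eef_rot: [0.001, -0.333, 0.943, -0.0]
force: [-1.1, 0.4, 5.9]
width: 54.5
```

```bash
python3 st.py
```

```text
{'time': 10.05, 'tool_pos': [584.079, 11.827, 69.208], 'eef_rot': [0.001, -0.333, 0.943, -0.0], 'force': [-1.095, 0.365, 5.853], 'moment': [-0.001, 0.061, -0.007], 'width': 54.475} j6 -0.768 t6 0.021
```

Call:
step_arm --moves '[[[0,0,-0.004,0,0,-2,40],[0,0,-0.004,0,0,-2,40]]]'

```text
time: 10.3
tool_pos: [584.1, 11.8, 69.1]
eef_rot: [0.001, -0.317, 0.949, -0.0]
force: [-1.1, -0.7, 4.7]
width: 54.4
```

```bash
python3 st.py
```

```text
{'time': 10.3, 'tool_pos': [584.076, 11.823, 69.09], 'eef_rot': [0.001, -0.317, 0.949, -0.0], 'force': [-1.136, -0.688, 4.671], 'moment': [-0.017, -0.028, -0.007], 'width': 54.43} j6 -0.733 t6 -0.001
```

Call:
step_arm --moves '[[[0,0,-0.004,0,0,-2,40],[0,0,-0.004,0,0,-2,40]]]'

```text
time: 10.55
tool_pos: [584.1, 11.9, 69.0]
eef_rot: [0.001, -0.3, 0.954, -0.0]
force: [0.2, 0.1, 6.0]
width: 54.5
```

```bash
python3 st.py
```

```text
{'time': 10.55, 'tool_pos': [584.093, 11.853, 69.017], 'eef_rot': [0.001, -0.3, 0.954, -0.0], 'force': [0.188, 0.077, 6.023], 'moment': [0.012, -0.012, -0.069], 'width': 54.466} j6 -0.6981 t6 -0.056
```

Call:
step_arm --moves '[[[0,0,-0.004,0,0,-2,40],[0,0,-0.004,0,0,-2,40]]]'

```text
time: 10.8
tool_pos: [584.1, 11.8, 68.9]
eef_rot: [0.001, -0.283, 0.959, -0.0]
force: [0.7, 0.8, 5.7]
width: 54.0
```

```bash
python3 st.py
```

```text
{'time': 10.8, 'tool_pos': [584.067, 11.826, 68.932], 'eef_rot': [0.001, -0.283, 0.959, -0.0], 'force': [0.674, 0.808, 5.743], 'moment': [0.058, 0.069, -0.178], 'width': 53.951} j6 -0.663 t6 -0.14
```

Torque at 57° is larger than the click amplitude. I'll take a few readings at rest before going on.

```bash
cat > avg.py <<'E'
from h import *
import sys
n=int(sys.argv[1]) if len(sys.argv)>1 else 4
M=[];T=[]
for i in range(n):
    capture("side"); s=env.observe(); M.append(s["moment"][2]); T.append(s["joint_torque"][5])
print("t",round(float(s["time"]),2),"j6deg",round(np.degrees(s["joint_pos"][5])+95,2),"Mz",np.round(M,3),"mean",np.round(np.mean(M),3),"t6",np.round(T,3))
E
python3 avg.py 5
```

```text
t 11.05 j6deg 57.01 Mz [-0.202 -0.144 -0.172 -0.189 -0.143] mean -0.17 t6 [-0.173 -0.178 -0.178 -0.178 -0.178]
```

Call:
step_arm --moves '[[[0,0,-0.001,0,0,-0.5,40],[0,0,-0.002,0,0,-1,40],[0,0,-0.002,0,0,-1,40]]]'

```text
time: 11.42
tool_pos: [584.1, 11.8, 68.9]
eef_rot: [0.001, -0.275, 0.961, -0.0]
force: [-0.9, -0.1, 5.9]
width: 54.2
```

```bash
python3 avg.py 3
```

```text
t 11.57 j6deg 57.98 Mz [0.066 0.021 0.065] mean 0.051 t6 [0.028 0.028 0.027]
```

That was only the roller dropping into the notch, since torque went back to about 0. There's no tightening yet, so I'll go on.

Call:
step_arm --moves '[[[0,0,-0.002,0,0,-1,40],[0,0,-0.004,0,0,-2,40],[0,0,-0.004,0,0,-2,40]]]'

```text
time: 11.95
tool_pos: [584.1, 11.9, 68.9]
eef_rot: [0.001, -0.259, 0.966, -0.0]
force: [-0.4, 0.3, 7.4]
width: 54.3
```

```bash
python3 avg.py 2
```

```text
t 12.05 j6deg 59.97 Mz [0.089 0.026] mean 0.058 t6 [0.054 0.052]
```

Call:
step_arm --moves '[[[0,0,-0.002,0,0,-1,40],[0,0,-0.004,0,0,-2,40],[0,0,-0.004,0,0,-2,40]]]'

```text
time: 12.42
tool_pos: [584.1, 11.9, 68.8]
eef_rot: [0.001, -0.242, 0.97, -0.0]
force: [-0.8, -0.0, 7.3]
width: 54.2
```

```bash
python3 avg.py 2
```

```text
t 12.53 j6deg 61.95 Mz [0.134 0.132] mean 0.133 t6 [0.16  0.159]
```

Call:
step_arm --moves '[[[0,0,-0.001,0,0,-0.5,40],[0,0,-0.002,0,0,-1,40],[0,0,-0.002,0,0,-1,40]]]'

```text
time: 12.9
tool_pos: [584.1, 11.9, 68.8]
eef_rot: [0.001, -0.234, 0.972, -0.0]
force: [-0.7, 0.2, 6.5]
width: 54.2
```

```bash
python3 avg.py 3
```

```text
t 13.05 j6deg 62.93 Mz [0.31  0.294 0.292] mean 0.299 t6 [0.31 0.31 0.31]
```

It's tightening clearly: 0.03, 0.05, 0.16, 0.31 N m, which is about 12 N of thrust at 63°. Touch was at about 58–60°, next to the notch at 60°. I'll stop here and back off three clicks to the notch at 15°, which is +48°.

Call:
step_arm --moves '[[[0,0,0.01,0,0,4,40],[0,0,0.02,0,0,9,40],[0,0,0.03,0,0,14,40],[0,0,0.04,0,0,19,40],[0,0,0.05,0,0,24,40],[0,0,0.06,0,0,29,40],[0,0,0.07,0,0,34,40],[0,0,0.08,0,0,39,40],[0,0,0.09,0,0,44,40],[0,0,0.09,0,0,46,40],[0,0,0.09,0,0,46,40]]]'

```text
time: 14.42
tool_pos: [584.2, 11.8, 70.9]
eef_rot: [0.0, -0.595, 0.804, -0.0]
force: [1.0, 0.6, 4.9]
width: 54.0
```

```bash
python3 avg.py 3
```

```text
t 14.57 j6deg 16.97 Mz [0.091 0.051 0.029] mean 0.057 t6 [0.04  0.048 0.049]
```

Call:
step_arm --moves '[[[0,0,0.002,0,0,1,40],[0,0,0.004,0,0,2,40],[0,0,0.004,0,0,2,40]]]'

```text
time: 14.95
tool_pos: [584.1, 11.8, 71.0]
eef_rot: [0.0, -0.608, 0.794, -0.0]
force: [0.5, -0.7, 5.5]
width: 54.2
```

```bash
python3 avg.py 3; python3 st.py
```

```text
t 15.1 j6deg 14.98 Mz [-0.051  0.016 -0.017] mean -0.017 t6 [-0.017 -0.013 -0.013]
{'time': 15.1, 'tool_pos': [584.125, 11.781, 70.974], 'eef_rot': [0.0, -0.608, 0.794, -0.0], 'force': [0.577, -0.107, 5.138], 'moment': [-0.023, 0.106, -0.017], 'width': 54.12} j6 -1.3966 t6 -0.013
```

Torque went from +0.05 to -0.015, so the ring sits in the notch at 15° (three clicks back). I'll open, rise, and check that the ring stays put.

Call:
step_arm --moves '[[[0,0,0,0,0,0,70],[0,0,0,0,0,0,90],[0,0,0,0,0,0,100],[0,0,0,0,0,0,100],[0,0,1.2,0,0,0,100],[0,0,3,0,0,0,100],[0,0,4,0,0,0,100]]]'

```text
time: 15.98
tool_pos: [584.6, 11.8, 173.0]
eef_rot: [0.001, -0.608, 0.794, -0.001]
force: [-0.2, -0.8, -0.2]
width: 85.3
```

Call:
step_arm --moves '[[[-0.8,-0.4,0,0,0,-10,60],[-1.6,-0.8,0,0,0,-20,20],[-2.4,-1.2,0,0,0,-30,0],[-3.2,-1.5,0,0,0,-40,0],[-4,-1.8,0,0,0,-50,0],[-4.65,-2,0,0,0,-60,0],[-4.65,-2,0,0,0,-66,0],[-4.65,-2,0,0,0,-66,0]]]'

```text
time: 16.98
tool_pos: [467.2, -38.2, 170.7]
eef_rot: [0.0, -0.079, 0.997, 0.0]
force: [-0.3, -0.4, -0.5]
width: -0.3
```

```bash
python3 st.py; python3 - <<'E'
from h import *
p=[584.1,11.6,.162]
overlay(capture("side"),"os6",p,220,135,105,100,7)
crop(capture("top"),"t6",205,130,95,95,6)
E
```

```text
{'time': 16.975, 'tool_pos': [467.22, -38.218, 170.664], 'eef_rot': [0.0, -0.079, 0.997, 0.0], 'force': [-0.278, -0.425, -0.488], 'moment': [-0.001, 0.015, 0.023], 'width': -0.302} j6 -0.3746 t6 0.214
```

View pics/os6.png

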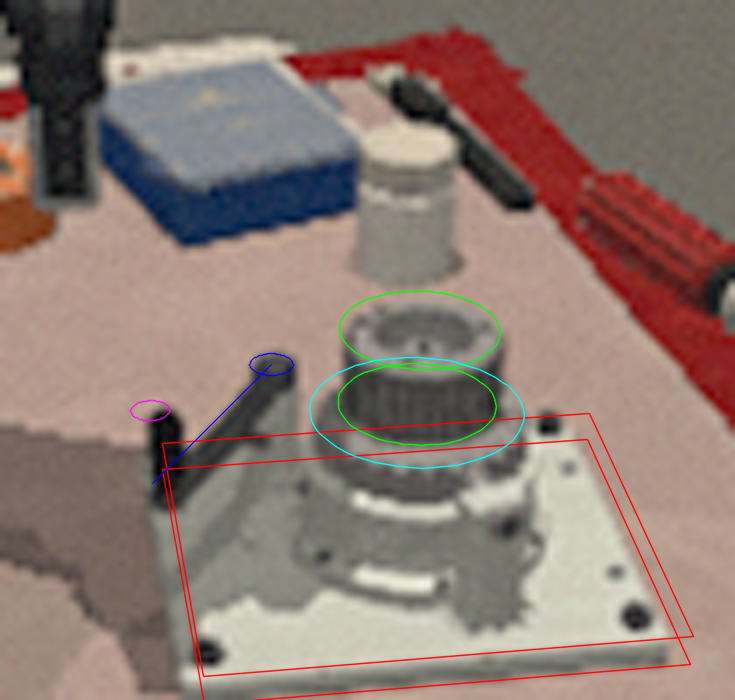

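View pics/t6.png

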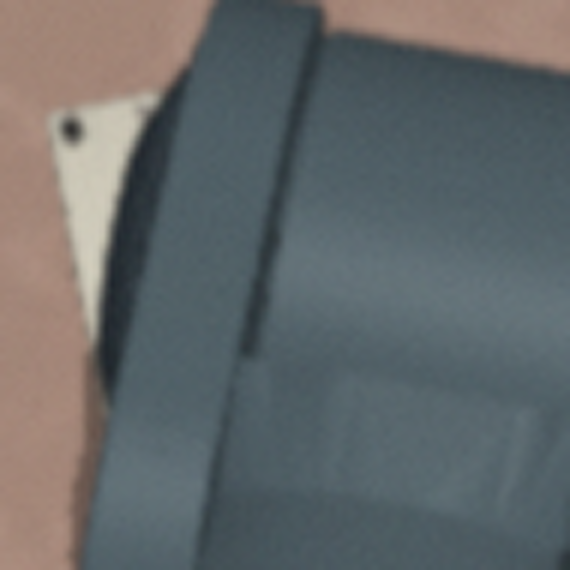

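The ring is standing free and the lever is still out, with the pin at zoom (165,415). I'll descend beside the pin.

Call:
step_arm --moves '[[[0,0,-1.5,0,0,0,0],[0,0,-3,0,0,0,0],[0,0,-4.1,0,0,0,0],[0,0,-4.1,0,0,0,0]]]'

```text
time: 17.58
tool_pos: [465.3, -37.6, 66.2]
eef_rot: [-0.002, -0.079, 0.997, 0.001]
force: [0.5, 0.8, 0.3]
width: -0.1
```

```bash
python3 st.py; python3 - <<'E'
from h import *
p=[584.1,11.6,.162]
overlay(capture("side"),"os7",p,210,135,105,100,7)
# plan: pin arc in world
pv=np.array([-46,46.]); h=np.array([-12,-90.])
for th in(0.42,.3,.2,.1,0,-.03):
    a=-th; R=np.array([[np.cos(a),-np.sin(a)],[np.sin(a),np.cos(a)]]); q=pv+R@h
    print(th,np.round(q,1),np.round(W(p,[[q[0]-17.5,q[1],68]]),1))
E
```

```text
{'time': 17.575, 'tool_pos': [465.279, -37.59, 66.198], 'eef_rot': [-0.002, -0.079, 0.997, 0.001], 'force': [0.542, 0.821, 0.271], 'moment': [0.02, 0.06, -0.005], 'width': -0.143} j6 -0.3743 t6 -0.005
0.42 [-93.7 -31.3] [[479.4 -37.2  68. ]]
0.3 [-84.1 -36.4] [[489.7 -40.7  68. ]]
0.2 [-75.6 -39.8] [[498.6 -42.7  68. ]]
0.1 [-66.9 -42.4] [[507.6 -43.8  68. ]]
0 [-58. -44.] [[516.7 -44.   68. ]]
-0.03 [-55.3 -44.3] [[519.4 -43.9  68. ]]
```

View pics/os7.png

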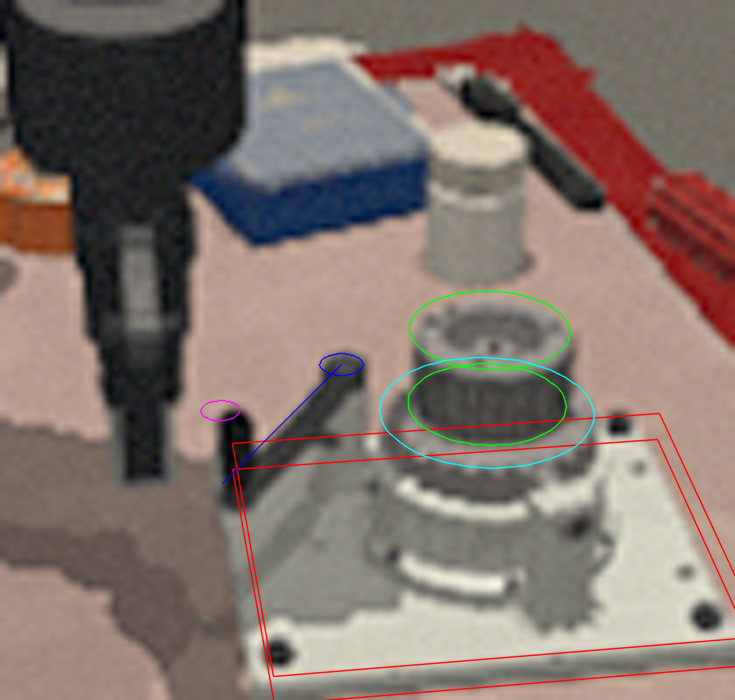

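The finger at (142,450) is clear of the pin at (237,455). I'll push along the arc.

Call:
step_arm --moves '[[[0.3,0,0,0,0,0,0],[0.5,0,0,0,0,0,0],[0.7,-0.05,0,0,0,0,0],[0.9,-0.1,0,0,0,0,0],[1.1,-0.15,0,0,0,0,0],[1.3,-0.2,0,0,0,0,0],[1.5,-0.2,0,0,0,0,0],[1.6,-0.2,0,0,0,0,0],[1.6,-0.2,0,0,0,0,0]]]'

```text
time: 18.75
tool_pos: [507.7, -43.0, 68.0]
eef_rot: [0.0, -0.078, 0.997, 0.0]
force: [-0.4, 0.2, 0.8]
width: 0.2
```

```bash
python3 st.py
```

```text
{'time': 18.75, 'tool_pos': [507.661, -43.006, 68.005], 'eef_rot': [0.0, -0.078, 0.997, 0.0], 'force': [-0.441, 0.158, 0.756], 'moment': [-0.01, -0.011, 0.01], 'width': 0.239} j6 -0.366 t6 0.003
```

Call:
step_arm --moves '[[[0.1,0,0,0,0,0,0],[0.2,0,0,0,0,0,0],[0.2,0,0,0,0,0,0]]]'

```text
time: 19.12
tool_pos: [512.7, -43.1, 68.1]
eef_rot: [0.0, -0.078, 0.997, 0.0]
force: [0.2, -0.4, 0.8]
width: 0.2
```

```bash
python3 st.py
```

```text
{'time': 19.125, 'tool_pos': [512.657, -43.054, 68.07], 'eef_rot': [0.0, -0.078, 0.997, 0.0], 'force': [0.204, -0.42, 0.764], 'moment': [0.033, 0.074, -0.055], 'width': 0.177} j6 -0.3639 t6 0.003
```

Call:
step_arm --moves '[[[0.1,0,0,0,0,0,0],[0.1,0,0,0,0,0,0]]]'

```text
time: 19.38
tool_pos: [515.2, -43.1, 68.1]
eef_rot: [0.0, -0.078, 0.997, 0.0]
force: [-0.6, -0.8, -0.5]
width: 0.1
```

```bash
python3 st.py;  python3 - <<'E'
from h import *
p=[584.1,11.6,.162]
overlay(capture("side"),"os8",p,210,135,105,100,7)
E
```

```text
{'time': 19.375, 'tool_pos': [515.15, -43.079, 68.075], 'eef_rot': [0.0, -0.078, 0.997, 0.0], 'force': [-0.605, -0.791, -0.462], 'moment': [0.017, -0.003, 0.025], 'width': 0.053} j6 -0.3629 t6 0.002
```

View pics/os8.png

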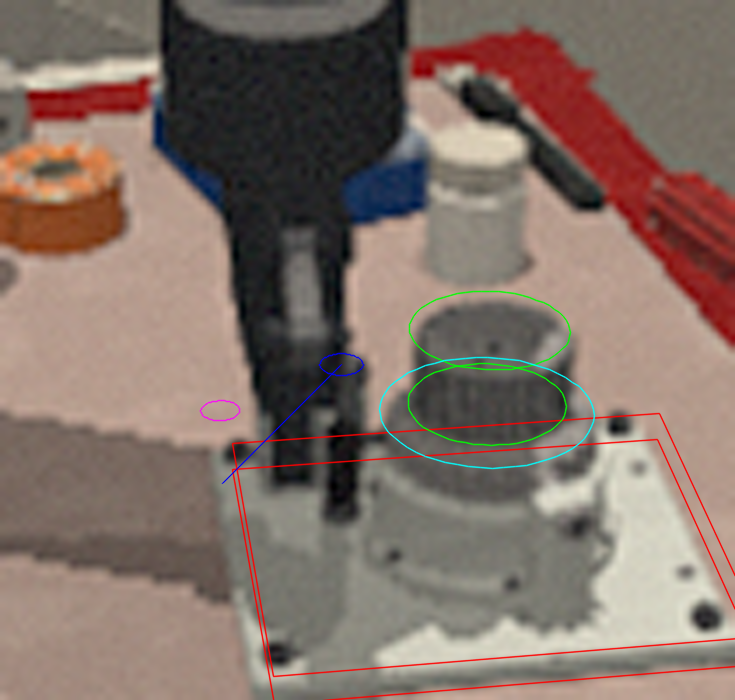

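The pin is moving with the finger, now at about (342,470). I'll keep going until it's firm.

Call:
step_arm --moves '[[[0.05,0,0,0,0,0,0],[0.1,0,0,0,0,0,0],[0.1,0,0,0,0,0,0]]]'

```text
time: 19.8
tool_pos: [517.4, -43.2, 68.0]
eef_rot: [0.0, -0.078, 0.997, 0.0]
force: [-0.5, 0.4, 1.2]
width: 0.1
```

Call:
step_arm --moves '[[[0.05,0,0,0,0,0,0],[0.1,0,0,0,0,0,0],[0.1,0,0,0,0,0,0]]]'

```text
time: 20.18
tool_pos: [517.7, -43.2, 67.7]
eef_rot: [-0.002, -0.078, 0.997, -0.0]
force: [-5.2, -1.1, 5.2]
width: -0.2
```

Call:
step_arm --moves '[[[0.05,0,0,0,0,0,0],[0.1,0,0,0,0,0,0],[0.1,0,0,0,0,0,0]]]'

```text
time: 20.55
tool_pos: [517.9, -43.3, 67.4]
eef_rot: [-0.004, -0.078, 0.997, -0.0]
force: [-11.1, -1.8, 9.5]
width: -0.1
```

Firm stop at x ≈ 517.7. Home was predicted at 516.7, and a tooth strike would have stopped it near 509. I'll back away, rise and look.

Call:
step_arm --moves '[[[-0.3,0,0,0,0,0,0],[-0.8,0.05,0,0,0,0,0],[-1.6,0.1,0,0,0,0,0],[-2,0.1,0,0,0,0,0],[-2,0.1,2,0,0,0,0],[-2,0.1,4,0,0,0,0],[-3,1.5,4.5,0,0,0,0],[-3,3.5,4.5,0,0,0,0],[-3,5.5,4.5,0,0,0,0],[-3,7.5,4.5,0,0,0,0],[-3,9.5,4.5,0,0,0,0],[-3,10,4.5,0,0,0,0]]]'

```text
time: 22.05
tool_pos: [447.4, 209.3, 180.7]
eef_rot: [0.001, -0.08, 0.997, 0.0]
force: [0.9, -0.6, -0.7]
width: 0.1
```

```bash
python3 st.py;  python3 - <<'E'
from h import *
p=[584.1,11.6,.162]
c=capture("side");crop(c,"s9",230,165,95,75,8);cv2.imwrite("pics/s9f.png",c["pixels"][:,:,::-1])
c=capture("top");crop(c,"t9",205,130,95,95,6);cv2.imwrite("pics/t9f.png",c["pixels"][:,:,::-1])
a=cv2.imread("pics/side0.png").astype(int);b=cv2.imread("pics/s9f.png").astype(int)
print(proj(c,W(p,[(-58,-44,90)])))
print((proj(c,W(p,[(-58,-44,90)]))-[205,130]+.5)*6-.5)
c=capture("side");print((proj(c,W(p,[(-58,-44,90)]))-[230,165]+.5)*8-.5)
E
```

```text
{'time': 22.05, 'tool_pos': [447.379, 209.349, 180.663], 'eef_rot': [0.001, -0.08, 0.997, 0.0], 'force': [0.882, -0.601, -0.74], 'moment': [-0.0, 0.027, 0.008], 'width': 0.09} j6 0.1487 t6 -0.031
[[270.15671487 187.13825552]]
[[393.44028925 345.32953313]]
[[229.51925631 246.18400706]]
```

View pics/s9.png

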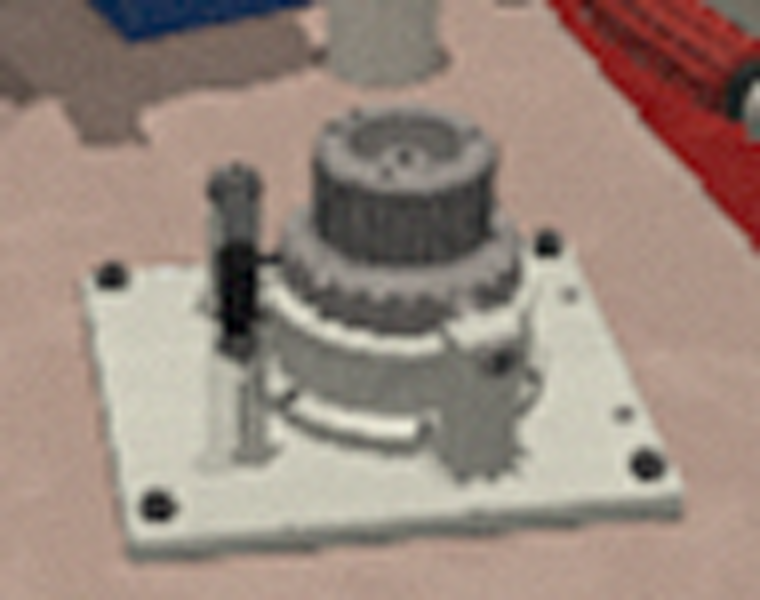

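View pics/t9f.png

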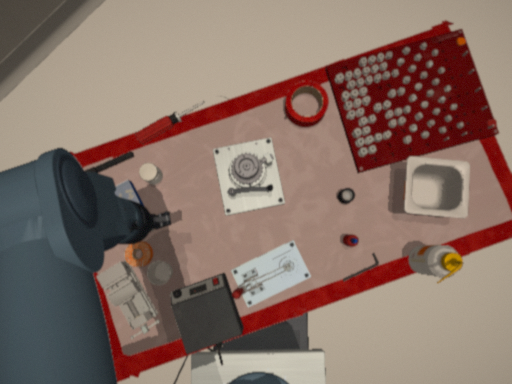

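View pics/s9f.png

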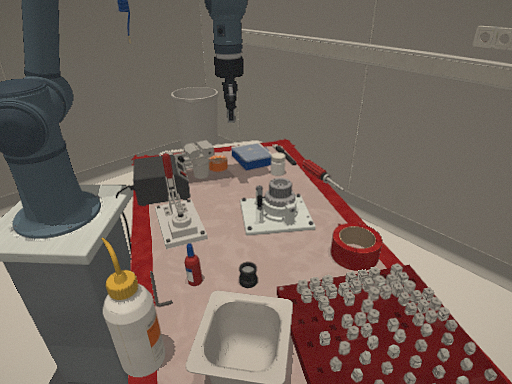

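```bash
python3 - <<'E'
from h import *
def pol(img,c,center,z,rs):
    a=np.radians(np.arange(0,360,1.0)); out=[]
    for r in rs:
        P=np.c_[center[0]+r*np.cos(a),center[1]+r*np.sin(a),0*a+z]; uv=proj(c,P).astype(np.float32)
        out.append(cv2.remap(cv2.GaussianBlur(img,(0,0),.6),uv[:,0].reshape(1,-1),uv[:,1].reshape(1,-1),cv2.INTER_CUBIC)[0])
    return np.array(out)
for n,f0,f1,ctr in(("top","top0","t9f",[(583,11.5),(583,10.5),(584,11.5)]),("side","side0","s9f",[(585.7,4.5),(586,4),(585.5,3.5)])):
    c=capture(n)
    A=cv2.imread(f"pics/{f0}.png",0).astype(np.float32);B=cv2.imread(f"pics/{f1}.png",0).astype(np.float32)
    for ce in ctr:
        p0=pol(A,c,ce,97.5,np.arange(18,26.1,1)).mean(0); p1=pol(B,c,ce,97,np.arange(18,26.1,1)).mean(0)
        # remove shading common to both: subtract low harmonics
        def hp(x):
            F=np.fft.rfft(x);F[:3]=0;F[30:]=0;return np.fft.irfft(F,360)
        p0,p1=hp(p0),hp(p1)
        cc=np.fft.irfft(np.fft.rfft(p1)*np.conj(np.fft.rfft(p0)),360)/np.linalg.norm(p0)/np.linalg.norm(p1)
        print(n,ce,[(int(k if k<180 else k-360),round(float(cc[k]),2)) for k in np.argsort(-cc)[:1]],"at CW",{d:round(float(cc[-d]),2) for d in(-15,0,15,30,45,60)})
E
```

```text
top (583, 11.5) [(-14, 0.89)] at CW {-15: -0.25, 0: 0.08, 15: 0.89, 30: 0.04, 45: 0.01, 60: -0.23}
top (583, 10.5) [(-14, 0.89)] at CW {-15: -0.26, 0: 0.05, 15: 0.88, 30: 0.05, 45: 0.0, 60: -0.26}
top (584, 11.5) [(-14, 0.9)] at CW {-15: -0.24, 0: 0.07, 15: 0.89, 30: 0.07, 45: 0.01, 60: -0.25}
side (585.7, 4.5) [(-12, 0.74)] at CW {-15: -0.04, 0: 0.42, 15: 0.69, 30: -0.07, 45: -0.56, 60: -0.33}
side (586, 4) [(-10, 0.73)] at CW {-15: 0.01, 0: 0.49, 15: 0.66, 30: -0.13, 45: -0.64, 60: -0.35}
side (585.5, 3.5) [(92, 0.73)] at CW {-15: 0.06, 0: 0.55, 15: 0.62, 30: -0.22, 45: -0.7, 60: -0.31}
```

The top images show the ring resting about 15° (one click) clockwise of where it started. That matches four clicks in and three out with no slip. I'm handing the job in.

```bash
python3 -c "
from workcell import env
print(env.sign_off())"
```

```text
the job is handed in; nothing more can be done
None
```

The clutch clearance is set: I turned the ring in until it tightened, backed it off three clicks, and swung the lock lever home. I handed the job in at about 22 s; no verdict was reported.

- **Finding the touch:** I turned the ring clockwise in small steps. The turning torque rose 0.03, 0.05, 0.16, then 0.31 N m, and I stopped there, 63° from the start. That is roughly 12 N of thrust by the stated figures, under the 30 N that marks the lining. The lining was touched at about 58–60°, next to the fourth click.
- **One odd reading:** at 57° the torque briefly read −0.17 N m, more than the stated 0.08 N m for drag and clicks. It was back near zero one degree further on, so I took it as the roller dropping into its notch.
- **Back-off:** I turned the ring back to the click at 15°, where the torque was close to zero. Comparing top-camera pictures from before and after shows the ring 14–15° clockwise of its start (correlation 0.89), which fits four clicks in and three out without slipping. The same check on the side camera was less clear (10–12° for two of three assumed ring centres, while the third found no sensible match), so I relied on the top view.
- **Lock lever:** it met a firm stop at about 11 N within about 1 mm of where home was predicted. A tooth strike would have stopped it about 8 mm earlier. The last pictures show the handle at its home position.
- **Surroundings:** in the last pictures the jar, bottle and loupe look to be where they were. The gripper is clear of everything.

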